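# Source-check the contamination probe and hold it over the marked instrument case

## Task

Draw the cordless contamination probe out of its inclined charging cradle and turn it level with its window facing straight down. Prove that it responds by holding it still for two seconds, centred about 1 cm above the check source, then hold it the same way over the middle of the round yellow spot on the steel instrument case, and finish there still holding it. The thin window is fragile: once out of the cradle the probe must touch nothing but the gripper, and leave the bottle, the jar and the blue box alone.

Things in the scene. Friction and masses are not known exactly. Their poses are not given: they have to be found in the camera images.
- probe: Cordless contamination probe, about 0.4 kg. Origin: centre of the window, the flat face of its grey head. z points out of the back of the head, so z is straight up when the window faces straight down. Head: x -40 to 40, y -33 to 33, z 0 to 26 mm. Handle towards -x. At the start it is seated in the cradle head down, handle rising at 60 degrees from level, window towards the robot and down.
- probe_grip (a point): Point on the centre line of the probe's handle, at x -92, y 0, z 34 mm in the probe's frame; same axes. The handle is a yellow bar, 30 mm wide (flat sides at y -15 and 15, to grip), 28 mm thick, running along x from -55 to -175 mm. A grey neck 28 mm wide joins it to the head at x -35 to -65. The probe's centre of mass lies some 50 mm from here towards the head.
- cradle: Charging cradle screwed to the bench: grey base 150 x 120 x 10 mm, origin at the centre of its underside. The probe's handle leans to its -x. A black pocket, inclined 60 degrees, takes the lower 50 mm of the head with 2.5 mm play each side and 4 mm in thickness; the plate under the window is 85 mm long. Draw the probe out along the handle's line (the probe's -x) by 55 mm or more.
- cradle_seat (a point): Point in the cradle where the probe's origin (window centre) lies when it is seated, 58 mm above the bench.
- source: Check source: aluminium holder block 90 x 90 x 20 mm fixed on the bench with a brass disc 25 mm across in a red ring 44 mm across in the middle of its top. Origin: centre of its underside.
- source_face (a point): Centre of the brass disc, on the top face of the check source block, 20 mm above the bench; its z is up. Which way the handle points over it does not matter.
- spot: Round yellow sticker, 44 mm across, with a small black dot in its middle, flat on the lid of one of the two steel cases, anywhere near the middle of the lid. Origin: its centre, on the lid, 90 mm above the bench; its z is up. Which way the handle points over it does not matter.
- case_a: Stainless instrument case that carries the yellow spot, 220 (x) x 180 (y) x 90 mm, fixed, flat lid, origin at the centre of its underside. Stands left or right of the other case.
- case_b: The other, similar case without a spot, same size, with the blue box on its lid; origin at the centre of its underside.
- bottle: White wash bottle with blue cap, 60 mm across, 130 mm high, standing; origin at the centre of its underside. Leave alone.
- jar: Small amber jar with black cap, 50 mm across, 60 mm high; origin at the centre of its underside. Leave alone.
- bluebox: Blue plastic box 90 x 60 x 30 mm lying on the lid of the case without spot; origin at the centre of its underside. Leave alone.
Mind the look-alikes: they are no part of the job. What is shaped like the probe but pink is not meant.

How it is judged:
By the outcome, as a careful person would: the job done as asked, in the order asked, and still so for the second after the job is handed in, while the arm keeps its last pose, push and grip.
It also fails if it takes over 64 s, if anything falls off the work surface, if the arm or the gripper's body presses on something with over 40 N, if the wrist force passes 120 N, or if a joint passes its speed limit or range.

## Robot

A 7-joint arm with a two-finger parallel gripper is mounted at the origin on the work surface. World frame = base frame: x ahead of the robot, y to its left, z up, the work surface at z = 0. Lengths are in m, angles in rad, forces in N, time in s.
With the tool pointing down it reaches from about 0.35 to 0.9 m from the base axis. Payload 8.1 kg.
Tool frame: the origin (TCP) lies at the very end of the fingers, on their centre line; the grasp point (between the pads) lies arm.grip_point_offset behind it (arm.grip_point_offset is the distance from the TCP to the grasp point, in m); z points along the fingers, y is the line along which they close (so a half turn about z gives the same grasp; the last joint's range is limited). The gripper opens to 92 mm and grips with 3 to 60 N. Pads are 19 mm wide; open, the fingers measure 130 mm over their backs; the gripper's body (75 mm by 190 mm) begins 47 mm behind the grasp point.
Start: joints at [-1.235, 0.434, 0.025, 1.573, -0.012, 1.134, -0.075], TCP at [0.266, 0.566, 0.227] pointing down, gripper open.
Joint ranges: [-2.62, 2.62], [-0.44, 2.09], [-1.27, 1.32], [0.08, 2.57], [-1.32, 4.46], [0.12, 2], [-2.74, 2.74]. Speed limits (rad/s): [2.22, 2.22, 3.01, 3.01, 3.14, 3.14, 3.14].

## Interface

Orientations are given as a rotation vector (axis times angle).
In Python, from cell import arm gives the robot as it stands. The module is installed in compiled form; this text tells all that it offers.
- The arm moves only by the shell command python3 -m creep 'ROWS' [OPENING] [FORCE]. ROWS is JSON, a list of rows, each a list of 6 numbers: the shift along the tool's x, y, z scaled (see below), then the turn, a rotation vector about the tool's x, y, z scaled (see below). A call has 1 to 20 rows; each row shifts and turns the commanded pose from where the row before left it, along the tool's axes as they then stand; what a row does not reach is not made up. The controller multiplies each number of a shift by 0.4 m and each number of a turn by 120 degrees. A row lasts 1/12 s, in which the tool goes at most 41.7 mm and 7.16 degrees, less where a joint would pass 70% of its speed; a pose out of reach is approached as far as the arm can. A call with a number of a shift or a turn outside -1 to 1 is refused whole. A call with a gripper value outside its range is refused whole. OPENING is the closure, from -1 (fully open) to 1 (shut), set as the call begins (- or left out, the last holds). The fingers move at their own pace and stop on an object; FORCE is the grip in N (left out, the last holds). Time passes only in rows, so rows that do not move let the fingers close. It gives the time, the measured TCP pose, the force, the opening and the grip force at its end, in the units of the state.
- arm.observe(): the state, without advancing time (a new reading comes with each control period).
- arm.get_image(name): name is "scene" or "side" or "wrist"; returns a dict with "frame" (480x640x3 uint8, red, green, blue), "intrinsics" (3x3 intrinsics, pixels), "distortion" ([k1, k2, p1, p2, k3] as OpenCV has them; the pictures are not rectified), "rvec" (rotation vector, rad) and "tvec" (3), from world to camera coordinates, as OpenCV has them; the wrist camera has in their place "mount" (4x4, takes a point from camera to tool coordinates, whose origin is the TCP and whose axes are the flange's). Camera axes: x right, y down, z forward; pixel columns grow to the right and rows downward; lengths in m; the calibration is good to about 2 mm. A picture is of the moment at which its call begins: read the wrist's pose just before it. There is no depth.
- arm.sign_off(): hands the job in; it is judged then, once.
The state is a dict: "clock": time; "joints": joint angles; "dq": joint speeds; "joint_efforts": joint torques, N m; "position": TCP position; "ee_rot": TCP orientation; "force": force on the tool from outside, world axes, zero at the start; "ft_torque": the same for the moment, N m; "width": opening from 0.0 (shut) to 1.0 (fully open); "gripper_force": force on a finger pad.
Only numpy, scipy, OpenCV 4.12 (cv2) and the standard library are available. Lean on these libraries where they do the work, as an engineer would, in place of code of your own. Each camera call takes 0.05 s, during which the arm holds its last target. There are 200 camera calls.

## Working session

There is one attempt and no reset: what is moved stays moved. The work goes in short steps, Python scripts to look and compute and a shell command to move; the robot and the scene stay as the last step left them, time stands still between calls to the robot, and variables do not carry over. Pictures are saved under pics/ and viewed, at most 11 in all, crops included, and the job is handed in when it is done.

```bash
mkdir -p pics
cat > h.py <<'E'
import numpy as np,cv2
from cell import arm
from scipy.spatial.transform import Rotation as R
def cam(name):
    s=arm.observe(); d=arm.get_image(name); K=np.array(d["intrinsics"],float); D=np.array(d["distortion"],float)
    if "mount" in d:
        T=np.eye(4); T[:3,:3]=R.from_rotvec(s["ee_rot"]).as_matrix(); T[:3,3]=s["position"]
        T=T@np.array(d["mount"])
    else:
        M=np.eye(4); M[:3,:3]=R.from_rotvec(np.ravel(d["rvec"])).as_matrix(); M[:3,3]=np.ravel(d["tvec"]); T=np.linalg.inv(M)
    return d["frame"],K,D,T
def rays(px,K,D,T):
    u=cv2.undistortPoints(np.array(px,float).reshape(-1,1,2),K,D).reshape(-1,2)
    return T[:3,3],np.c_[u,np.ones(len(u))]@T[:3,:3].T
def plane(px,z,K,D,T):
    o,d=rays(px,K,D,T); return o+d*((z-o[2])/d[:,2])[:,None]
def proj(P,K,D,T):
    M=np.linalg.inv(T); return cv2.projectPoints(np.array(P,float).reshape(-1,3),R.from_matrix(M[:3,:3]).as_rotvec(),M[:3,3],K,D)[0].reshape(-1,2)
def tri(rs):
    A=0;b=0
    for o,d in rs:
        d=d/np.linalg.norm(d); P=np.eye(3)-np.outer(d,d); A=A+P; b=b+P@o
    return np.linalg.solve(A,b)
E
python3 - <<'E'
from h import *
import pickle
D={}
for n in("scene","side","wrist"):
    D[n]=cam(n); cv2.imwrite(f"pics/{n}0.png",D[n][0][:,:,::-1]); print(n,D[n][3][:3,3].round(3),D[n][3][:3,2].round(2))
pickle.dump(D,open("d0.pkl","wb"))
print(arm.observe(),arm.grip_point_offset)
E
```

```text
scene [1.084 0.586 1.172] [-0.32 -0.46 -0.83]
side [ 0.32  -0.65   0.687] [ 0.36  0.7  -0.61]
wrist [0.198 0.597 0.385] [ 0.25 -0.12 -0.96]
{'clock': 0.15, 'joints': array([-1.23459356,  0.43502958,  0.02499273,  1.57391041, -0.01159818,
        1.13399552, -0.07512383]), 'dq': array([ 5.59186929e-04, -5.50176556e-05, -9.36965204e-04, -2.74677621e-03,
       -7.19072417e-04,  1.62823025e-03,  7.34465718e-04]), 'joint_efforts': array([ 1.93409163e-03, -6.68265510e+01,  9.85811166e-01, -3.14695144e+01,
       -6.04707235e-02,  3.93977878e-02,  1.59122096e-04]), 'position': array([0.26541917, 0.56540091, 0.22613755]), 'ee_rot': array([-6.83888576e-01, -3.06610394e+00,  1.86789612e-03]), 'force': array([-0.47733717,  0.08073951, -0.18921986]), 'ft_torque': array([-0.0077902 , -0.00519958, -0.00766819]), 'gripper_force': 0.0, 'width': 0.9996472331451061} 0.0188
```

View pics/scene0.png

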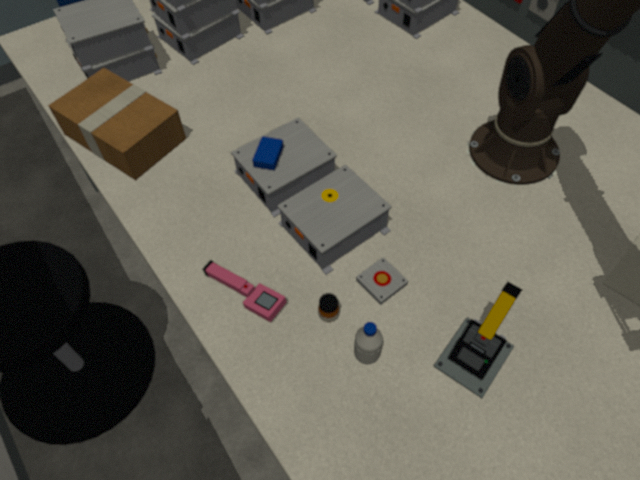

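View pics/side0.png

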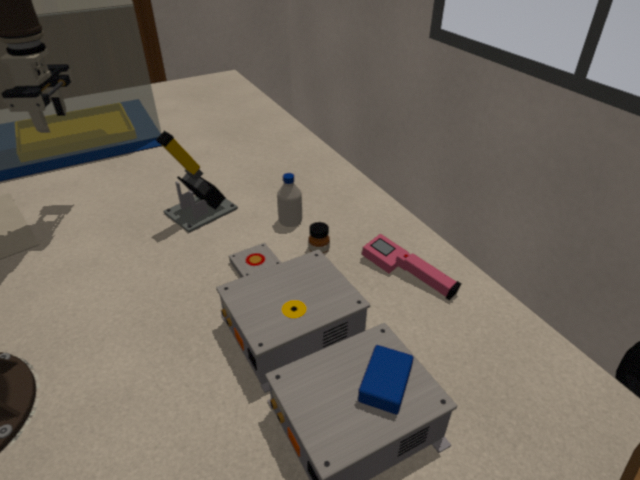

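Scene: yellow-handled probe in its cradle at (497,312); source ring at (383,279), spot at (330,196), pink look-alike at (245,290). Side: probe at (180,155), source at (255,259), spot at (294,309). The yellow one in the cradle is the one meant, because the other is pink and lies flat. I'll confirm it in a crop.

```bash
cat > m.py <<'E'
from h import *
import pickle
D=pickle.load(open("d0.pkl","rb"))
def comps(m,amin=30):
    n,l,s,c=cv2.connectedComponentsWithStats(m.astype(np.uint8)); return [(s[i],c[i],l==i) for i in range(1,n) if s[i][4]>=amin]
PL=[];ax=[]
for n in("scene","side"):
    f,*C=D[n]; hsv=cv2.cvtColor(f,cv2.COLOR_RGB2HSV); H,S,V=[hsv[:,:,i] for i in range(3)]
    for nm,m,z,amin in(("yellow",(H>20)&(H<32)&(S>170)&(V>90),.09,40),("red",((H<6)|(H>174))&(S>190)&(V>90),.02,40),("blue",(H>100)&(H<125)&(S>170)&(V>60),.12,40)):
        for s,c,l in comps(m,amin): print(n,nm,s,c.round(1),plane(c,z,*C)[0].round(4))
    c0={"scene":(497,312),"side":(182,155)}[n]
    m=(H>20)&(H<32)&(S>170)&(V>60)
    s,c,l=min(comps(m,60),key=lambda k:np.hypot(*(k[1]-c0)))
    ys,xs=np.nonzero(l); p=np.c_[xs,ys].astype(float); vx,vy,x0,y0=cv2.fitLine(p.astype(np.float32),cv2.DIST_L2,0,.01,.01).ravel()
    r=cv2.minAreaRect(p.astype(np.float32)); print(n,"handle",s,c.round(1),(vx,vy),r)
    # midline from rect
    b=cv2.boxPoints(r); e=sorted([(np.linalg.norm(b[i]-b[(i+1)%4]),i) for i in range(4)])
    ends=[(b[i]+b[(i+1)%4])/2 for _,i in e[:2]]; print("ends",ends)
    o,d=rays(ends,*C); PL.append((np.cross(d[0],d[1]),o)); ax.append((o,d))
n1,n2=[a/np.linalg.norm(a) for a,_ in PL]; L=np.cross(n1,n2); L/=np.linalg.norm(L); L*=np.sign(L[2])
A=np.array([n1,n2,[0,0,1]]); P=np.linalg.solve(A,[n1@PL[0][1],n2@PL[1][1],.1547])
print("line dir",L,"elev",np.degrees(np.arcsin(L[2])),"heading",np.degrees(np.arctan2(L[1],L[0])),"grip",P)
f=D["scene"][0]; g=D["side"][0]
a=cv2.resize(f[270:400,420:530],(400,473),interpolation=2); b=cv2.resize(g[120:240,145:255],(400,473),interpolation=2)
cv2.imwrite("pics/crop1.png",np.hstack([a,b])[:,:,::-1])
E
python3 m.py
```

```text
scene yellow [322 189  16  13 156] [329.4 195.1] [ 0.5574 -0.1276  0.09  ]
scene yellow [478 291  37  49 732] [496.1 315. ] [0.4688 0.3545 0.09  ]
scene red [374 272  16  13  53] [381.6 278.3] [0.5766 0.1085 0.02  ]
scene blue [253 138  29  30 576] [267.5 151.6] [ 0.6142 -0.3197  0.12  ]
scene blue [364 323  12  12 113] [369.6 328.6] [0.7179 0.2288 0.12  ]
scene handle [478 291  38  49 755] [496.1 315. ] (np.float32(0.5176896), np.float32(-0.8555685)) ((496.66290283203125, 315.039306640625), (16.6419677734375, 49.18390655517578), 32.0053825378418)
ends [array([509.69662, 294.18536], dtype=float32), array([483.62918, 335.89325], dtype=float32)]
side yellow [282 300  24  18 329] [293.6 308.7] [ 0.5556 -0.1265  0.09  ]
side red [246 254  18  11  60] [254.9 259.4] [0.5736 0.108  0.02  ]
side blue [137 140  23  10  91] [149.5 144.6] [0.4694 0.5677 0.12  ]
side blue [284 174   9   5  40] [288.1 176.1] [0.7219 0.2406 0.12  ]
side blue [ 360  346   52   59 2045] [386.7 374.7] [ 0.6038 -0.3321  0.12  ]
side handle [165 139  34  35 446] [182.1 156.5] (np.float32(0.6911744), np.float32(0.722688)) ((182.569091796875, 156.89041137695312), (39.08549118041992, 11.719364166259766), 46.273033142089844)
ends [array([169.0607, 142.768 ], dtype=float32), array([196.07748, 171.01282], dtype=float32)]
line dir [-0.47974458 -0.12405388  0.86859413] elev 60.29567752051039 heading -165.50184751866288 grip [0.51696047 0.37281553 0.1547    ]
```

View pics/crop1.png

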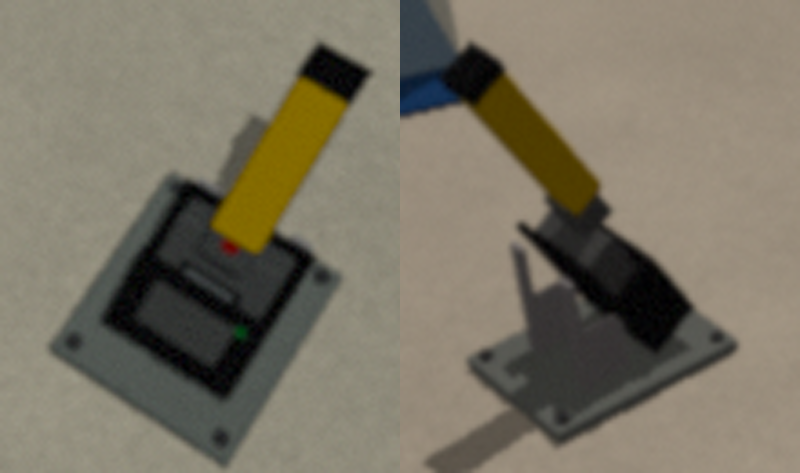

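The crop shows the yellow handle with black cap, grey neck and head seated in the black pocket on the grey base, so it is the probe meant. Next I'll refine the heading from the base screws (crop px (73,342), (221,438), (322,276), (175,182)) and plan the grasp.

```bash
cat > plan.py <<'E'
from h import *
def delta(P,Rt,label=""):
    s=arm.observe(); Rc=R.from_rotvec(s["ee_rot"]); p=np.array(s["position"])
    w=(Rc.inv()*Rt).as_rotvec(); 
    print(label,"clock",round(s["clock"],2),"turn deg",np.degrees(w).round(1),"| turn scaled",(np.degrees(w)/120).round(4),
     "| then shift in new axes scaled",(Rt.inv().apply(P-p)/.4).round(4),"| shift in old axes scaled",(Rc.inv().apply(P-p)/.4).round(4),"joints",s["joints"].round(2),"F",np.round(s["force"],1),"w",round(s["width"],3),"gf",round(s["gripper_force"],1))
def probeR(h,e):  # heading of head direction (deg), e = handle elevation (deg)
    # probe x: heading h, pitched down by e
    return R.from_euler("z",h,degrees=True)*R.from_euler("y",e,degrees=True)
def toolR(Rp,th=60,flip=1):
    # tool z in probe frame: angle th from +x toward -z ; tool y = flip*probe y
    z=np.array([np.cos(np.radians(th)),0,-np.sin(np.radians(th))]); y=np.array([0,flip,0.]); x=np.cross(y,z)
    return Rp*R.from_matrix(np.c_[x,y,z])
E
python3 - <<'E'
from plan import *
import pickle
D=pickle.load(open("d0.pkl","rb"))
for n,cr,o in(("scene",[(73,342),(221,438),(322,276),(175,182)],(420,270)),("side",[(85,357),(162,418),(317,336)],(145,120))):
    k=np.array(cr)*np.array([110,110])/400+o if n=="scene" else np.array(cr)*110/400+o
    if n=="side": k=np.array(cr)*110/400+o; k[:,0]=(np.array(cr)[:,0])*110/400+o[0]-0
    if n=="side": k=k*1.0; k[:,1]=np.array(cr)[:,1]*120/473+o[1]
    else: k[:,1]=np.array(cr)[:,1]*130/473+o[1]
    print(n,(q:=plane(k-.36,.01,*D[n][1:])).round(4),q.mean(0).round(4))
    v=np.diff(q,axis=0); print(np.linalg.norm(v,axis=1),np.degrees(np.arctan2(v[:,1],v[:,0])))
s=arm.observe(); print(R.from_rotvec(s["ee_rot"]).as_matrix().round(3))
for f in(1,-1):
    Rt=toolR(probeR(14.5,60),60,f); d=Rt.as_matrix()[:,2]; print(d)
    delta(np.array([.517,.373,.1547])+d*(.0188-.12),Rt,f)
E
```

```text
scene [[0.609  0.3482 0.01  ]
 [0.5802 0.4424 0.01  ]
 [0.4573 0.4062 0.01  ]
 [0.4839 0.3075 0.01  ]] [0.5326 0.3761 0.01  ]
[0.09858549 0.12816829 0.10221087] [ 106.98123808 -163.551831    -74.8941417 ]
side [[0.4562 0.406  0.01  ]
 [0.4848 0.3142 0.01  ]
 [0.6084 0.351  0.01  ]] [0.5165 0.3571 0.01  ]
[0.09617743 0.1289476 ] [-72.69630566  16.55634824]
[[-0.905  0.425 -0.   ]
 [ 0.425  0.905 -0.001]
 [-0.    -0.001 -1.   ]]
[-0.48407382 -0.12519    -0.8660254 ]
1 clock 0.15 turn deg [ 10.3  28.8 -38.7] | turn scaled [ 0.0859  0.2397 -0.3228] | then shift in new axes scaled [-0.5123 -0.6232 -0.3426] | shift in old axes scaled [-0.8711 -0.0875 -0.0403] joints [-1.23  0.44  0.02  1.57 -0.01  1.13 -0.08] F [-0.5  0.1 -0.2] w 1.0 gf 0.0
[-0.48407382 -0.12519    -0.8660254 ]
-1 clock 0.15 turn deg [ 36.5 -13.1 136.3] | turn scaled [ 0.3042 -0.109   1.1361] | then shift in new axes scaled [ 0.5123  0.6232 -0.3426] | shift in old axes scaled [-0.8711 -0.0875 -0.0403] joints [-1.23  0.44  0.02  1.57 -0.01  1.13 -0.08] F [-0.5  0.1 -0.2] w 1.0 gf 0.0
```

```bash
python3 -m creep '[[0,0,-0.08,0,0,0],[0,0,-0.08,0,0,0],[0,0,-0.08,0,0,0],[0,0,0,0.0107,0.03,-0.0385],[0,0,0,0.0107,0.03,-0.0385],[0,0,0,0.0107,0.03,-0.0385],[0,0,0,0.0107,0.03,-0.0385],[0,0,0,0.0107,0.03,-0.0385],[0,0,0,0.0107,0.03,-0.0385],[0,0,0,0.0107,0.03,-0.0385],[0,0,0,0.0107,0.03,-0.0385],[0,0,0,0,0,0]]' -1
cat > g.py <<'E'
from plan import *
import sys
back=float(sys.argv[1]); Rt=toolR(probeR(16.3,60),60,1); d=Rt.as_matrix()[:,2]
delta(np.array([.517,.3727,.1547])+d*(.0188-back),Rt)
E
python3 g.py 0.18
```

```text
clock: 1.15
position: [0.2676, 0.5649, 0.3193]
ee_rot: [0.289, -2.598, 0.092]
force: [0.5, 0.5, -1.1]
width: 0.998
gripper_force: 0.0
 clock 1.15 turn deg [ 1.3 -0.4 -3.3] | turn scaled [ 0.0106 -0.0032 -0.0271] | then shift in new axes scaled [-0.6074 -0.6362 -0.2784] | shift in old axes scaled [-0.6404 -0.5944 -0.2962] joints [-0.93  0.65 -0.15  1.1  -0.29  1.76  0.72] F [ 0.5  0.5 -1.1] w 0.998 gf 0.0
```

```bash
python3 -m creep '[[0,0,0,0.0106,-0.0032,-0.0271],[-0.06,-0.0635,-0.028,0,0,0],[-0.06,-0.0635,-0.028,0,0,0],[-0.06,-0.0635,-0.028,0,0,0],[-0.06,-0.0635,-0.028,0,0,0],[-0.06,-0.0635,-0.028,0,0,0],[-0.06,-0.0635,-0.028,0,0,0],[-0.06,-0.0635,-0.028,0,0,0],[-0.06,-0.0635,-0.028,0,0,0],[-0.06,-0.0635,-0.028,0,0,0],[-0.06,-0.0635,-0.028,0,0,0],[0,0,0,0,0,0],[0,0,0,0,0,0],[0,0,0,0,0,0]]'
python3 g.py 0.18
python3 - <<'E'
from plan import *
f,*C=cam("wrist"); cv2.imwrite("pics/w1.png",f[:,:,::-1])
import pickle; pickle.dump((f,*C),open("w1.pkl","wb"))
print(proj([[.517,.3727,.1547]],*C), C[2][:3,3])
E
```

```text
clock: 2.32
position: [0.5737, 0.3886, 0.286]
ee_rot: [0.371, -2.626, 0.076]
force: [-0.9, -0.2, 0.1]
width: 1.0
gripper_force: 0.0
 clock 2.32 turn deg [ 0.8  1.9 -0. ] | turn scaled [ 0.0066  0.0155 -0.0001] | then shift in new axes scaled [-0.0365  0.0016 -0.0452] | shift in old axes scaled [-0.038   0.0022 -0.0439] joints [-0.57  0.88 -0.05  0.72 -0.14  2.    1.21] F [-0.9 -0.2  0.1] w 1.0 gf 0.0
[[309.28438747 240.55523263]] [0.58255334 0.38835803 0.46112263]
```

View pics/w1.png

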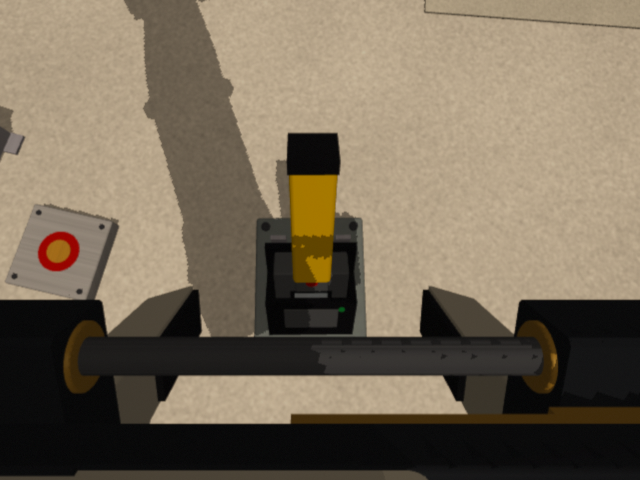

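The wrist view shows the handle running from (313,135) to (312,282), centred between the fingers, and the source ring at (58,251). Joint 6 is at its limit, so I'll use the present tilt of about 28°. Next I'll refine the lateral position and the source.

```bash
python3 - <<'E'
from plan import *
import pickle
f,*C=pickle.load(open("w1.pkl","rb"))
hsv=cv2.cvtColor(f,cv2.COLOR_RGB2HSV); H,S,V=[hsv[:,:,i].astype(int) for i in range(3)]
m=(H>18)&(H<32)&(S>170)&(V>60)
Rp=probeR(16.3,60); g=np.array([.517,.3727,.1547])
# intersect rays with plane through back face of handle (probe z = 34+14)
n=Rp.apply([0,0,1.]); p0=g+n*.014
for r in range(180,282,20):
    xs=np.nonzero(m[r,270:360])[0]+270
    o,d=rays([(xs[0]-.5,r),(xs[-1]+.5,r)],*C); q=o+d*(((p0-o)@n)/(d@n))[:,None]
    print(r,xs[0],xs[-1],Rp.inv().apply(q-g).round(4).tolist())
red=((H<6)|(H>174))&(S>190)&(V>90); red[:,150:]=0
k=np.argwhere(red)[:,::-1].astype(np.float32); e=cv2.fitEllipse(cv2.convexHull(k)); print(e, plane(e[0],.02,*C))
b=cv2.findNonZero(((S<60)&(V>90)).astype(np.uint8)[195:305,0:130])
E
python3 g.py 0.18
```

```text
180 289 336 [[-0.0701, -0.0131, 0.014], [-0.07, 0.0161, 0.014]]
200 290 335 [[-0.0538, -0.013, 0.014], [-0.0536, 0.0163, 0.014]]
220 291 334 [[-0.0358, -0.0129, 0.014], [-0.0357, 0.0166, 0.014]]
240 292 332 [[-0.016, -0.0128, 0.014], [-0.0158, 0.0162, 0.014]]
260 292 331 [[0.006, -0.0134, 0.014], [0.0063, 0.0165, 0.014]]
280 294 329 [[0.0307, -0.0125, 0.014], [0.031, 0.016, 0.014]]
((58.1297492980957, 251.03353881835938), (36.8634147644043, 41.83243179321289), 55.5296630859375) [[0.57384358 0.10930922 0.02      ]]
 clock 2.37 turn deg [0.8 1.9 0.1] | turn scaled [0.0066 0.0155 0.0007] | then shift in new axes scaled [-0.0375 -0.0002 -0.0448] | shift in old axes scaled [-0.0389  0.0004 -0.0436] joints [-0.58  0.88 -0.05  0.72 -0.14  2.    1.21] F [ 0.1  0.6 -0.3] w 0.999 gf 0.0
```

```bash
sed -i 's/,60,1)/,58,1)/; s/\.517,.3727/.5166,.3741/' g.py; python3 g.py 0.10;python3 g.py 0
```

```text
clock 2.37 turn deg [ 0.8 -0.1  0.1] | turn scaled [ 0.0066 -0.0012  0.0006] | then shift in new axes scaled [-0.025   0.0035  0.1563] | shift in old axes scaled [-0.0254  0.0013  0.1563] joints [-0.58  0.88 -0.05  0.72 -0.14  2.    1.21] F [ 0.1  0.6 -0.3] w 0.999 gf 0.0
 clock 2.37 turn deg [ 0.8 -0.1  0.1] | turn scaled [ 0.0066 -0.0012  0.0006] | then shift in new axes scaled [-0.025   0.0035  0.4063] | shift in old axes scaled [-0.026  -0.0022  0.4062] joints [-0.58  0.88 -0.05  0.72 -0.14  2.    1.21] F [ 0.1  0.6 -0.3] w 0.999 gf 0.0
```

```bash
python3 -m creep '[[0,0,0,0.0066,-0.0012,0],[-0.0083,0.001,0.05,0,0,0],[-0.0083,0.001,0.05,0,0,0],[-0.0083,0.001,0.05,0,0,0],[0,0,0.05,0,0,0],[0,0,0,0,0,0],[0,0,0,0,0,0]]'
python3 g.py 0
```

```text
clock: 2.95
position: [0.5446, 0.3816, 0.2104]
ee_rot: [0.379, -2.628, 0.095]
force: [0.6, -0.8, 1.1]
width: 0.998
gripper_force: 0.0
 clock 2.95 turn deg [-0.1 -0.1  0.1] | turn scaled [-0.0005 -0.0005  0.0009] | then shift in new axes scaled [-0.0014  0.0017  0.204 ] | shift in old axes scaled [-0.0016  0.0019  0.204 ] joints [-0.59  0.84 -0.05  0.98 -0.12  1.79  1.23] F [ 0.6 -0.8  1.1] w 0.998 gf 0.0
```

Good. I'll advance the rest of the way, then close.

```bash
python3 -m creep '[[-0.0015,0.0018,0.05,0,0,0],[0,0,0.05,0,0,0],[0,0,0.05,0,0,0],[0,0,0.04,0,0,0],[0,0,0.014,0,0,0],[0,0,0,0,0,0],[0,0,0,0,0,0],[0,0,0,0,0,0]]'
python3 g.py 0
```

```text
clock: 3.62
position: [0.5106, 0.3716, 0.1391]
ee_rot: [0.377, -2.632, 0.092]
force: [-0.1, 0.3, 0.1]
width: 1.001
gripper_force: 0.0
 clock 3.62 turn deg [0.  0.1 0. ] | turn scaled [0.0004 0.0012 0.0003] | then shift in new axes scaled [0.0041 0.0018 0.0049] | shift in old axes scaled [0.0041 0.0018 0.0049] joints [-0.59  0.83 -0.07  1.19 -0.12  1.59  1.24] F [-0.1  0.3  0.1] w 1.001 gf 0.0
```

```bash
python3 -m creep '[[0,0,0,0,0,0],[0,0,0,0,0,0],[0,0,0,0,0,0],[0,0,0,0,0,0],[0,0,0,0,0,0],[0,0,0,0,0,0],[0,0,0,0,0,0],[0,0,0,0,0,0],[0,0,0,0,0,0],[0,0,0,0,0,0],[0,0,0,0,0,0],[0,0,0,0,0,0]]' 1 50
python3 g.py 0
```

```text
clock: 4.62
position: [0.5092, 0.3712, 0.1376]
ee_rot: [0.377, -2.629, 0.093]
force: [-0.7, 2.0, -0.7]
width: 0.324
gripper_force: 49.9
 clock 4.62 turn deg [0. 0. 0.] | turn scaled [0.0002 0.     0.0004] | then shift in new axes scaled [ 0.0027  0.0018 -0.    ] | shift in old axes scaled [ 0.0027  0.0018 -0.    ] joints [-0.59  0.83 -0.07  1.19 -0.12  1.58  1.24] F [-0.7  2.  -0.7] w 0.324 gf 49.9
```

```bash
python3 -m creep '[[0.0106,0,-0.0066,0,0,0],[0.0106,0,-0.0066,0,0,0],[0.0106,0,-0.0066,0,0,0],[0.0106,0,-0.0066,0,0,0],[0,0,0,0,0,0]]'; python3 g.py 0
python3 - <<'E'
from plan import *
s,*_=cam("side"); cv2.imwrite("pics/s2.png",cv2.resize(s[90:250,120:280],(600,600))[:,:,::-1])
E
```

```text
clock: 5.03
position: [0.4993, 0.3681, 0.1562]
ee_rot: [0.378, -2.63, 0.093]
force: [-0.6, 0.4, -3.5]
width: 0.321
gripper_force: 49.9
 clock 5.03 turn deg [0. 0. 0.] | turn scaled [0.0001 0.0002 0.0004] | then shift in new axes scaled [-0.0421  0.0023  0.0289] | shift in old axes scaled [-0.0421  0.0023  0.0289] joints [-0.59  0.79 -0.07  1.21 -0.12  1.6   1.23] F [-0.6  0.4 -3.5] w 0.321 gf 49.9
```

View pics/s2.png

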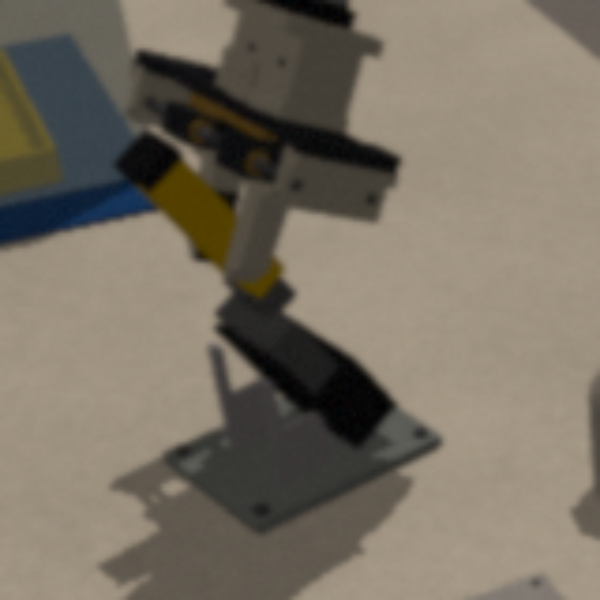

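The probe is held and sliding out cleanly, with the force equal to its weight. I'll continue along the handle line.

```bash
python3 -m creep '[[0.0212,0,-0.0132,0,0,0],[0.0212,0,-0.0132,0,0,0],[0.0212,0,-0.0132,0,0,0],[0.0212,0,-0.0132,0,0,0],[0.0212,0,-0.0132,0,0,0],[0.0212,0,-0.0132,0,0,0],[0.0212,0,-0.0132,0,0,0],[0.0212,0,-0.0132,0,0,0],[0.0212,0,-0.0132,0,0,0],[0.0212,0,-0.0132,0,0,0],[0.0212,0,-0.0132,0,0,0],[0.0212,0,-0.0132,0,0,0],[0,0,0,0,0,0],[0,0,0,0,0,0]]'
cat > t.py <<'E'
# target for probe: x y z (window centre) heading, pitch slip; prints moves
from plan import *
import sys
x,y,z,h=map(float,sys.argv[1:5])
GX,GZ,TH=-.092,.034,58.
Rp=probeR(h,0); Rt=toolR(Rp,TH,1); d=Rt.as_matrix()[:,2]
delta(np.array([x,y,z])+Rp.apply([GX,0,GZ])+d*.0188,Rt)
E
python3 t.py .5745 .1085 .15 16.3; python3 t.py .5745 .1085 .15 0
```

```text
clock: 6.25
position: [0.4421, 0.3513, 0.2592]
ee_rot: [0.378, -2.63, 0.093]
force: [0.2, 0.1, -4.9]
width: 0.325
gripper_force: 49.9
 clock 6.25 turn deg [  0.  -59.9   0. ] | turn scaled [ 4.000e-04 -4.994e-01  2.000e-04] | then shift in new axes scaled [ 0.1697 -0.6755  0.1627] | shift in old axes scaled [-0.0552 -0.6756  0.2281] joints [-0.61  0.62 -0.08  1.28 -0.14  1.69  1.19] F [ 0.2  0.1 -4.9] w 0.325 gf 49.9
 clock 6.25 turn deg [  0.6 -59.5  17.1] | turn scaled [ 0.0054 -0.496   0.1423] | then shift in new axes scaled [ 0.014 -0.607  0.26 ] | shift in old axes scaled [-0.0626 -0.6181  0.2243] joints [-0.61  0.62 -0.08  1.28 -0.14  1.69  1.19] F [ 0.2  0.1 -4.9] w 0.325 gf 49.9
```

```bash
python3 -m creep '[[0,0,0,0,-0.05,0],[0,0,0,0,-0.05,0],[0,0,0,0,-0.05,0],[0,0,0,0,-0.05,0],[0,0,0,0,-0.05,0],[0,0,0,0,-0.05,0],[0,0,0,0,-0.05,0],[0,0,0,0,-0.05,0],[0,0,0,0,-0.05,0],[0,0,0,0,-0.05,0],[0,0,0,0,0,0],[0,0,0,0,0,0]]'
python3 t.py .5745 .1085 .15 16.3
```

```text
clock: 7.25
position: [0.4414, 0.3495, 0.2573]
ee_rot: [-0.372, 2.586, 0.094]
force: [-0.4, -0.0, -4.9]
width: 0.324
gripper_force: 49.9
 clock 7.25 turn deg [-0.3 -1.5  0.1] | turn scaled [-0.0022 -0.0128  0.0011] | then shift in new axes scaled [ 0.1647 -0.6716  0.1603] | shift in old axes scaled [ 0.1618 -0.6705  0.1678] joints [-0.94  0.09 -0.05  2.11  0.62  0.62  0.41] F [-0.4 -0.  -4.9] w 0.324 gf 49.9
```

```bash
python3 -m creep '[[0.0205,-0.084,0.02,0,0,0],[0.0205,-0.084,0.02,0,0,0],[0.0205,-0.084,0.02,0,0,0],[0.0205,-0.084,0.02,0,0,0],[0.0205,-0.084,0.02,0,0,0],[0.0205,-0.084,0.02,0,0,0],[0.0205,-0.084,0.02,0,0,0],[0.0205,-0.084,0.02,0,0,0],[0,0,0,0,0,0],[0,0,0,0,0,0],[0,0,0,0,0,0]]'
python3 t.py .5745 .1085 .15 16.3
python3 - <<'E'
from plan import *
import pickle
D={n:cam(n) for n in("scene","side","wrist")}; pickle.dump(D,open("d3.pkl","wb"))
a=cv2.resize(D["scene"][0][120:360,280:520],(400,400)); b=cv2.resize(D["side"][0][120:360,140:380],(400,400))
cv2.imwrite("pics/c3.png",np.hstack([a,b])[:,:,::-1])
E
```

```text
clock: 8.17
position: [0.49, 0.1131, 0.179]
ee_rot: [-0.369, 2.588, 0.101]
force: [0.0, 0.2, -4.1]
width: 0.323
gripper_force: 49.9
 clock 8.17 turn deg [-0.  -1.6 -0.1] | turn scaled [-0.0001 -0.0134 -0.0005] | then shift in new axes scaled [ 0.0191 -0.0704  0.0203] | shift in old axes scaled [ 0.0185 -0.0704  0.0209] joints [-0.46  0.06  0.1   2.39  0.19  0.16  1.31] F [ 0.   0.2 -4.1] w 0.323 gf 49.9
```

View pics/c3.png

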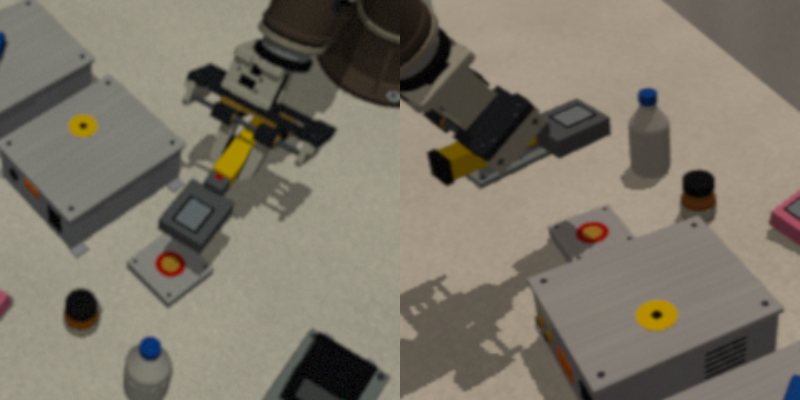

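The probe is held, head at crop (198,215) in the left panel, just short of the source ring at (170,264), with the handle towards the robot. Joints 4 and 6 are near their limits, so I'll yaw the handle to the robot's left front (heading −45°), which is free space.

```bash
for h in -30 -45; do python3 t.py .5745 .1085 .15 $h; done
python3 - <<'E'
from plan import *
import pickle
f,*C=pickle.load(open("d0.pkl","rb"))["scene"]
for n,p,z in(("bottlecap",(370,328),.13),("jartop",(329,300),.06),("a lid corners",[(280,206),(337,168),(390,207),(321,250)],.09)): print(n,plane(p,z,*C).round(3).tolist())
E
```

```text
clock 8.32 turn deg [24.1 -1.5 39.7] | turn scaled [ 0.2007 -0.0125  0.3309] | then shift in new axes scaled [0.0252 0.0939 0.0165] | shift in old axes scaled [-0.0373  0.0739  0.0537] joints [-0.46  0.06  0.1   2.39  0.19  0.16  1.31] F [-0.2  0.4 -4.3] w 0.32 gf 49.9
 clock 8.32 turn deg [31.9 -1.4 52.5] | turn scaled [ 0.2654 -0.0119  0.4378] | then shift in new axes scaled [0.0514 0.1406 0.0002] | shift in old axes scaled [-0.0746  0.1054  0.0756] joints [-0.46  0.06  0.1   2.39  0.19  0.16  1.31] F [-0.2  0.4 -4.3] w 0.32 gf 49.9
bottlecap [[0.72, 0.232, 0.13]]
jartop [[0.726, 0.098, 0.06]]
a lid corners [[0.676, -0.173, 0.09], [0.488, -0.188, 0.09], [0.461, -0.008, 0.09], [0.672, -0.006, 0.09]]
```

```bash
python3 -m creep '[[0,0,-0.02,0,0,0],[0,0,-0.02,0,0,0],[0,0,0,0.0204,-0.001,0.0337],[0,0,0,0.0204,-0.001,0.0337],[0,0,0,0.0204,-0.001,0.0337],[0,0,0,0.0204,-0.001,0.0337],[0,0,0,0.0204,-0.001,0.0337],[0,0,0,0.0204,-0.001,0.0337],[0,0,0,0.0204,-0.001,0.0337],[0,0,0,0.0204,-0.001,0.0337],[0,0,0,0.0204,-0.001,0.0337],[0,0,0,0.0204,-0.001,0.0337],[0,0,0,0.0204,-0.001,0.0337],[0,0,0,0.0204,-0.001,0.0337],[0,0,0,0.0204,-0.001,0.0337],[0,0,0,0,0,0],[0,0,0,0,0,0]]'
python3 t.py .5745 .1085 .10 -45
```

```text
clock: 9.73
position: [0.4777, 0.1127, 0.1904]
ee_rot: [0.808, 2.488, -0.237]
force: [0.4, -0.9, -3.9]
width: 0.321
gripper_force: 49.9
 clock 9.73 turn deg [ 4.3 -0.7  7.8] | turn scaled [ 0.0355 -0.0061  0.0651] | then shift in new axes scaled [0.1183 0.1638 0.1393] | shift in old axes scaled [0.0938 0.1674 0.153 ] joints [-0.8   0.18  0.06  2.21  0.77  0.8  -0.36] F [ 0.4 -0.9 -3.9] w 0.321 gf 49.9
```

```bash
python3 -m creep '[[0,0,0,0.0178,-0.003,0.0325],[0,0,0,0.0178,-0.003,0.0325],[0.0296,0.041,0.0348,0,0,0],[0.0296,0.041,0.0348,0,0,0],[0.0296,0.041,0.0348,0,0,0],[0.0296,0.041,0.0348,0,0,0],[0,0,0,0,0,0],[0,0,0,0,0,0],[0,0,0,0,0,0],[0,0,0,0,0,0]]'
python3 t.py .5745 .1085 .10 -45
python3 - <<'E'
from plan import *
import pickle
D={n:cam(n) for n in("scene","side","wrist")}; pickle.dump(D,open("d4.pkl","wb"))
a=cv2.resize(D["scene"][0][180:340,320:480],(400,400),interpolation=2); b=cv2.resize(D["side"][0][140:300,170:330],(400,400),interpolation=2)
cv2.imwrite("pics/c4.png",np.hstack([a,b])[:,:,::-1])
E
```

```text
clock: 10.57
position: [0.5162, 0.1642, 0.1182]
ee_rot: [1.003, 2.411, -0.289]
force: [0.1, 0.8, -4.9]
width: 0.326
gripper_force: 49.9
 clock 10.57 turn deg [-0.2  0.  -0.1] | turn scaled [-0.0014  0.0001 -0.0012] | then shift in new axes scaled [ 0.0033  0.0047 -0.0015] | shift in old axes scaled [ 0.0033  0.0047 -0.0015] joints [-0.85  0.43  0.08  2.09  0.78  0.79 -0.61] F [ 0.1  0.8 -4.9] w 0.326 gf 49.9
```

View pics/c4.png

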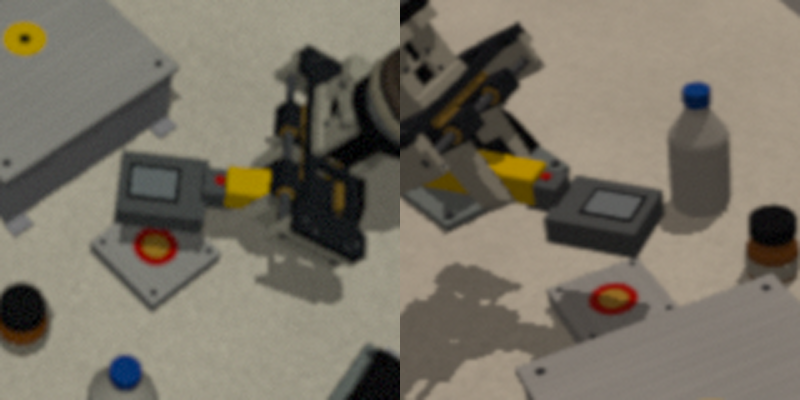

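The crops show the head level-looking at left (160,188) and right (605,215), with the source ring at left (155,247) below it. I'll triangulate the head's top corners to check for slip and tilt.

```bash
cat > corners.py <<'E'
from plan import *
import pickle
D=pickle.load(open("d4.pkl","rb"))
S=np.array([(122,152),(207,160),(204,221),(115,215)],float)/2.5+(320,180)-.3
Q=np.array([(235,236),(147,216),(176,178),(262,186)],float)/2.5+(170,140)-.3
def sub(n,p):
    g=cv2.cvtColor(D[n][0],cv2.COLOR_RGB2GRAY); q=cv2.cornerSubPix(g,p.astype(np.float32).reshape(-1,1,2).copy(),(3,3),(-1,-1),(3,30,.01)).reshape(-1,2); return q
s=arm.observe(); Rc=R.from_rotvec(s["ee_rot"]); T=np.array(s["position"])
# nominal probe pose from tool
th=np.radians(58); M=R.from_matrix(np.c_[[-np.sin(th),0,-np.cos(th)],[0,1,0],[np.cos(th),0,-np.sin(th)]]) # tool axes in probe
Rp=Rc*M.inv(); O=T-Rc.apply([0,0,.0188])-Rp.apply([-.092,0,.034])
print("nominal origin",O.round(4),"rp z",Rp.apply([0,0,1]).round(3))
nom=np.array([(40,-33,26),(-40,-33,26),(-40,33,26),(40,33,26)])/1e3
for lab,a,b in(("raw",S,Q),("sub",sub("scene",S),sub("side",Q))):
    W=[]
    for i in range(4):
        (o1,d1),(o2,d2)=rays([a[i]],*D["scene"][1:]),rays([b[i]],*D["side"][1:]); W.append(tri([(o1,d1[0]),(o2,d2[0])]))
    W=np.array(W); L=Rp.inv().apply(W-O)
    print(lab,"world z",W[:,2].round(4),"\nprobe-frame err mm",((L-nom)*1e3).round(1).tolist(),"mean",((L-nom).mean(0)*1e3).round(1))
print("nominal px scene",proj(O+Rp.apply(nom),*D["scene"][1:]).round(1).tolist(),"picked",S.round(1).tolist(),sub("scene",S).round(1).tolist())
print("side",proj(O+Rp.apply(nom),*D["side"][1:]).round(1).tolist(),Q.round(1).tolist(),sub("side",Q).round(1).tolist())
E
python3 corners.py
```

```text
nominal origin [0.5741 0.1064 0.1001] rp z [0.001 0.001 1.   ]
raw world z [0.122  0.1256 0.121  0.1235] 
probe-frame err mm [[0.7, 1.6, -4.1], [3.9, 1.7, -0.5], [1.0, -1.7, -5.0], [-1.7, 4.9, -2.5]] mean [ 1.   1.6 -3. ]
sub world z [0.1244 0.128  0.1175 0.1215] 
probe-frame err mm [[1.7, -1.2, -1.8], [3.5, 3.6, 1.9], [-2.5, -0.8, -8.5], [-1.7, 7.7, -4.6]] mean [ 0.3  2.3 -3.2]
nominal px scene [[369.3, 238.9], [404.3, 243.2], [402.1, 267.6], [366.0, 263.0]] picked [[368.5, 240.5], [402.5, 243.7], [401.3, 268.1], [365.7, 265.7]] [[368.3999938964844, 238.89999389648438], [402.29998779296875, 244.0], [401.1000061035156, 269.8999938964844], [365.0, 267.29998779296875]]
side [[263.2, 232.9], [226.4, 226.0], [239.9, 208.5], [275.2, 214.6]] [[263.7, 234.1], [228.5, 226.1], [240.1, 210.9], [274.5, 214.1]] [[263.70001220703125, 234.10000610351562], [228.10000610351562, 224.5], [237.3000030517578, 211.5], [274.5, 214.10000610351562]]
```

The probe is level and within about 3 mm of nominal, perhaps 2–3 mm low. I'll descend to a nominal window height of about 12.5 mm above the source.

```bash
python3 t.py .5735 .1083 .0325 -45
```

```text
clock 10.72 turn deg [-0.2  0.  -0.2] | turn scaled [-0.0013  0.     -0.0014] | then shift in new axes scaled [0.0933 0.0015 0.1409] | shift in old axes scaled [0.0933 0.0016 0.1409] joints [-0.85  0.43  0.08  2.09  0.78  0.79 -0.61] F [ 0.3  0.1 -3.6] w 0.324 gf 49.9
```

```bash
python3 -m creep '[[0.0117,0.0002,0.0176,-0.0013,0,-0.0014],[0.0117,0.0002,0.0176,0,0,0],[0.0117,0.0002,0.0176,0,0,0],[0.0117,0.0002,0.0176,0,0,0],[0.0117,0.0002,0.0176,0,0,0],[0.0117,0.0002,0.0176,0,0,0],[0.0117,0.0002,0.0176,0,0,0],[0.01,0.0002,0.0152,0,0,0],[0,0,0,0,0,0],[0,0,0,0,0,0],[0,0,0,0,0,0],[0,0,0,0,0,0]]'
python3 t.py .5735 .1083 .0325 -45
python3 - <<'E'
from plan import *
import pickle
D={n:cam(n) for n in("scene","side","wrist")}; pickle.dump(D,open("d5.pkl","wb"))
b=cv2.resize(D["side"][0][200:300,200:300],(600,600),interpolation=2)
# nominal bottom + top corner marks (red) and where bottom is at z=.02 (green)
K=D["side"][1:]; s=arm.observe()
Rp=probeR(-45,0)
for z,c in((.0325,(255,0,0)),(.0585,(255,255,0)),(.0225,(0,255,0))):
    for p in proj(np.array([.5735,.1083,z])+Rp.apply(np.array([(40,-33,0),(-40,-33,0),(40,33,0),(-40,33,0)])/1e3),*K): cv2.circle(b,tuple(int(v) for v in (p-200+.5)*6),3,c,-1)
cv2.imwrite("pics/c5.png",b[:,:,::-1])
E
```

```text
clock: 11.72
position: [0.5157, 0.1667, 0.0513]
ee_rot: [0.999, 2.412, -0.287]
force: [-0.1, 0.6, -3.7]
width: 0.326
gripper_force: 49.9
 clock 11.72 turn deg [-0.  0.  0.] | turn scaled [-0.0002  0.0001  0.0002] | then shift in new axes scaled [ 0.0006 -0.0011  0.0018] | shift in old axes scaled [ 0.0006 -0.0011  0.0018] joints [-0.88  0.55  0.12  2.14  0.89  0.66 -0.77] F [-0.1  0.6 -3.7] w 0.326 gf 49.9
```

View pics/c5.png

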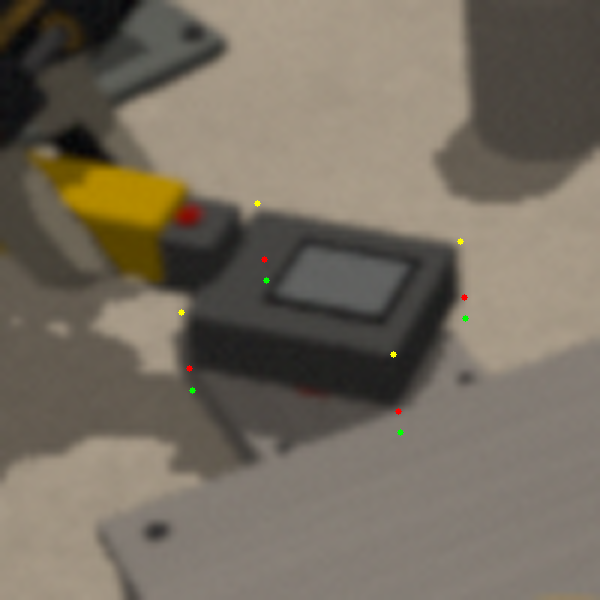

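The head's bottom corners, (192,367) and (400,404), fit the nominal window plane (red marks) within about 1 px, with the red ring visible below through the gap. I'll lower it 2 mm and hold for over 2.5 s.

```bash
python3 -m creep '[[0.003,-0.001,0.0047,0,0,0],[0,0,0,0,0,0],[0,0,0,0,0,0],[0,0,0,0,0,0],[0,0,0,0,0,0],[0,0,0,0,0,0],[0,0,0,0,0,0],[0,0,0,0,0,0],[0,0,0,0,0,0],[0,0,0,0,0,0],[0,0,0,0,0,0],[0,0,0,0,0,0],[0,0,0,0,0,0],[0,0,0,0,0,0],[0,0,0,0,0,0],[0,0,0,0,0,0],[0,0,0,0,0,0],[0,0,0,0,0,0],[0,0,0,0,0,0],[0,0,0,0,0,0]]'
python3 t.py .5735 .1083 .0305 -45
python3 -m creep '[[0,0,0,0,0,0],[0,0,0,0,0,0],[0,0,0,0,0,0],[0,0,0,0,0,0],[0,0,0,0,0,0],[0,0,0,0,0,0],[0,0,0,0,0,0],[0,0,0,0,0,0],[0,0,0,0,0,0],[0,0,0,0,0,0],[0,0,0,0,0,0],[0,0,0,0,0,0],[0,0,0,0,0,0],[0,0,0,0,0,0],[0,0,0,0,0,0],[0,0,0,0,0,0],[0,0,0,0,0,0],[0,0,0,0,0,0],[0,0,0,0,0,0],[0,0,0,0,0,0]]'
python3 t.py .5735 .1083 .0305 -45;python3 t.py .5555 -.127 .16 -75
python3 - <<'E'
from plan import *
import pickle
D=pickle.load(open("d5.pkl","rb"))
f,*K=D["scene"]; b=cv2.resize(f[220:320,330:430],(600,600),interpolation=2); Rp=probeR(-45,0)
O=np.array([.5735,.1083,.0325])
for z,c in((0,(255,0,0)),(.026,(255,255,0))):
    for p in proj(O+Rp.apply(np.array([(40,-33,z*1e3),(-40,-33,z*1e3),(40,33,z*1e3),(-40,33,z*1e3)])/1e3),*K): cv2.circle(b,tuple(int(v) for v in (p-(330,220)+.5)*6),3,c,-1)
for p in proj([[.5745,.1085,.02]]+np.array([[.045,.0,0],[-.045,0,0],[0,.045,0],[0,-.045,0]])*0,*K): cv2.circle(b,tuple(int(v) for v in (p-(330,220)+.5)*6),3,(0,255,255),-1)
cv2.imwrite("pics/c6.png",b[:,:,::-1])
E
```

```text
clock: 13.53
position: [0.5151, 0.1663, 0.0486]
ee_rot: [0.999, 2.413, -0.288]
force: [-0.2, 0.3, -3.8]
width: 0.326
gripper_force: 49.9
 clock 13.53 turn deg [-0.1  0.   0. ] | turn scaled [-0.0005  0.0001  0.0004] | then shift in new axes scaled [-0.0005  0.0007  0.0006] | shift in old axes scaled [-0.0005  0.0007  0.0006] joints [-0.88  0.56  0.12  2.14  0.89  0.65 -0.77] F [-0.2  0.3 -3.8] w 0.326 gf 49.9
clock: 15.2
position: [0.5151, 0.1664, 0.0486]
ee_rot: [0.998, 2.413, -0.288]
force: [0.2, -0.7, -4.1]
width: 0.324
gripper_force: 49.9
 clock 15.2 turn deg [-0.1  0.   0.1] | turn scaled [-0.0005  0.0001  0.0004] | then shift in new axes scaled [-0.0006  0.0006  0.0006] | shift in old axes scaled [-0.0006  0.0006  0.0006] joints [-0.88  0.56  0.12  2.14  0.89  0.65 -0.77] F [ 0.2 -0.7 -4.1] w 0.324 gf 49.9
 clock 15.2 turn deg [15.8  0.  25.5] | turn scaled [1.320e-01 2.000e-04 2.124e-01] | then shift in new axes scaled [-0.6205 -0.0923  0.0062] | shift in old axes scaled [-0.5209 -0.3451 -0.0554] joints [-0.88  0.56  0.12  2.14  0.89  0.65 -0.77] F [ 0.2 -0.7 -4.1] w 0.324 gf 49.9
```

View pics/c6.png

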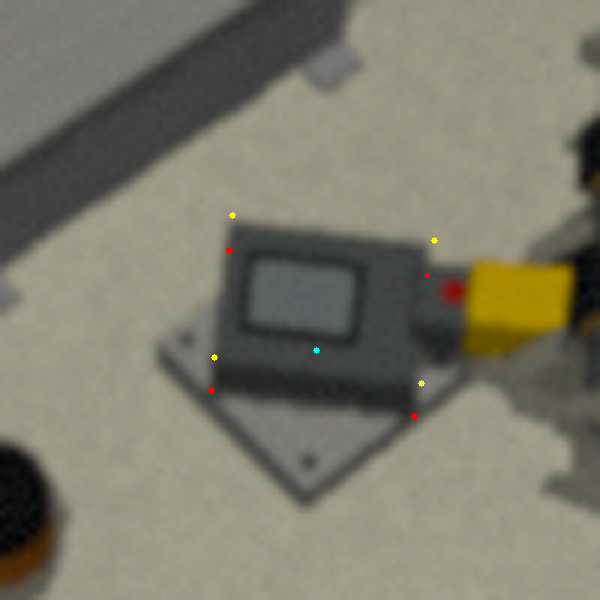

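In the scene view the bottom corners (215,392) and (412,408) fit nominal within about 1 px, and the source centre at (316,350) lies under the middle of the head. The hold lasted over 3 s. Now I'll lift, yaw and move over the spot.

```bash
python3 -m creep '[[-0.0215,0,-0.0345,0,0,0],[-0.0215,0,-0.0345,0,0,0],[-0.0215,0,-0.0345,0,0,0],[-0.0215,0,-0.0345,0,0,0],[-0.0215,0,-0.0345,0,0,0],[-0.0215,0,-0.0345,0,0,0],[-0.0215,0,-0.0345,0,0,0],[-0.0215,0,-0.0345,0,0,0],[0,0,0,0.0189,0,0.0303],[0,0,0,0.0189,0,0.0303],[0,0,0,0.0189,0,0.0303],[0,0,0,0.0189,0,0.0303],[0,0,0,0.0189,0,0.0303],[0,0,0,0.0189,0,0.0303],[0,0,0,0.0189,0,0.0303],[0,0,0,0,0,0],[0,0,0,0,0,0],[0,0,0,0,0,0]]'
python3 t.py .5555 -.127 .15 -75
```

```text
clock: 16.7
position: [0.5148, 0.1663, 0.1785]
ee_rot: [1.616, 2.113, -0.466]
force: [-0.6, 0.3, -4.5]
width: 0.325
gripper_force: 49.9
 clock 16.7 turn deg [0.  0.1 0.2] | turn scaled [0.0001 0.0004 0.0013] | then shift in new axes scaled [-0.4353 -0.0915  0.3029] | shift in old axes scaled [-0.4347 -0.0927  0.3033] joints [-0.84  0.48  0.14  1.8   0.48  1.17 -0.71] F [-0.6  0.3 -4.5] w 0.325 gf 49.9
```

```bash
python3 -m creep '[[-0.0544,-0.0115,0.0379,0,0,0],[-0.0544,-0.0115,0.0379,0,0,0],[-0.0544,-0.0115,0.0379,0,0,0],[-0.0544,-0.0115,0.0379,0,0,0],[-0.0544,-0.0115,0.0379,0,0,0],[-0.0544,-0.0115,0.0379,0,0,0],[-0.0544,-0.0115,0.0379,0,0,0],[-0.0544,-0.0115,0.0379,0,0,0],[0,0,0,0,0,0],[0,0,0,0,0,0],[0,0,0,0,0,0]]'
python3 t.py .5555 -.127 .15 -75
python3 - <<'E'
from plan import *
f,*C=cam("wrist"); hsv=cv2.cvtColor(f,cv2.COLOR_RGB2HSV); m=(hsv[...,0]>20)&(hsv[...,0]<32)&(hsv[...,1]>170)&(hsv[...,2]>60)
n,l,s,c=cv2.connectedComponentsWithStats(m.astype(np.uint8))
for i in range(1,n):
    if s[i][4]>100: print(s[i],c[i],plane(c[i],.09,*C))
print("expect",proj([[.5555,-.127,.09]],*C))
E
```

```text
clock: 17.62
position: [0.5341, -0.0471, 0.1684]
ee_rot: [1.618, 2.112, -0.464]
force: [0.1, 0.7, -4.1]
width: 0.325
gripper_force: 49.9
 clock 17.62 turn deg [ 0.  -0.   0.1] | turn scaled [ 0.0002 -0.      0.0008] | then shift in new axes scaled [-0.001   0.      0.0015] | shift in old axes scaled [-0.001   0.      0.0015] joints [-0.57  0.38  0.23  2.02  0.61  0.91 -0.51] F [ 0.1  0.7 -4.1] w 0.325 gf 49.9
[  243   211   131   126 13897] [308.78016838 270.19241563] [[ 0.55211343 -0.11917736  0.09      ]]
[ 272  375   78   27 1921] [310.44612181 387.20301926] [[ 0.60346581 -0.30538193  0.09      ]]
expect [[310.60332861 277.7535028 ]]
```

```bash
python3 -m creep '[[0.0085,0,0.0137,0,0,0],[0.0085,0,0.0137,0,0,0],[0.0085,0,0.0137,0,0,0],[0.0085,0,0.0137,0,0,0],[0.0085,0,0.0137,0,0,0],[0.0085,0,0.0137,0,0,0],[0.0085,0,0.0137,0,0,0],[0,0,0,0,0,0],[0,0,0,0,0,0],[0,0,0,0,0,0],[0,0,0,0,0,0]]'
python3 t.py .5555 -.127 .1008 -75
cat > ov.py <<'E'
from plan import *
O=np.array([.5555,-.127,.1008]); Rp=probeR(-75,0); out=[]
for n,o in(("scene",(280,140)),("side",(245,240))):
    f,*K=cam(n); b=cv2.resize(f[o[1]:o[1]+100,o[0]:o[0]+100],(400,400),interpolation=2)
    q=np.array([(40,-33),(-40,-33),(40,33),(-40,33)])/1e3
    for z,c in((0,(255,0,0)),(.026,(0,255,0)),(-.0108,(0,0,255))):
        for p in proj(O+Rp.apply(np.c_[q,np.full(4,z)]),*K): cv2.circle(b,tuple(int(v) for v in (p-o+.5)*4),2,c,-1)
    out.append(b)
cv2.imwrite("pics/c7.png",np.hstack(out)[:,:,::-1])
E
python3 ov.py
```

```text
clock: 18.58
position: [0.5347, -0.0478, 0.1234]
ee_rot: [1.619, 2.11, -0.465]
force: [-0.9, -0.8, -3.7]
width: 0.327
gripper_force: 49.9
 clock 18.58 turn deg [-0.  0.  0.] | turn scaled [-0.      0.0003  0.0001] | then shift in new axes scaled [ 0.0065 -0.0009  0.0095] | shift in old axes scaled [ 0.0065 -0.0009  0.0095] joints [-0.58  0.45  0.24  2.05  0.64  0.82 -0.58] F [-0.9 -0.8 -3.7] w 0.327 gf 49.9
```

View pics/c7.png

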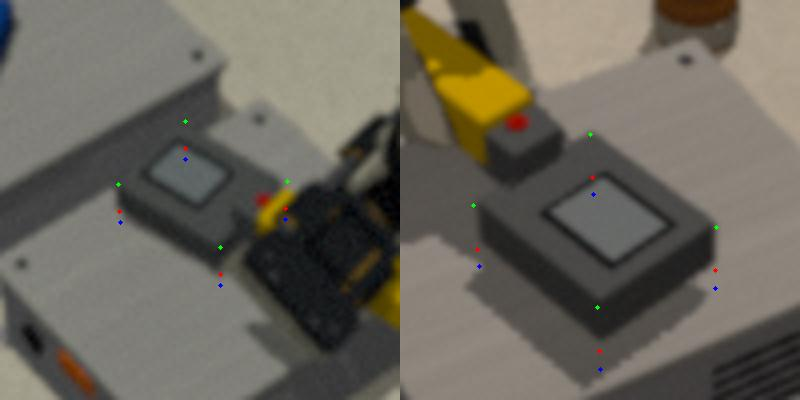

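The head covers the spot, with the nearest bottom corner at right (605,338). It is still about 4.6 mm above target, so I'll lower the rest and hold.

```bash
python3 -m creep '[[0.0035,-0.0009,0.005,0,0,0],[0.003,0,0.0045,0,0,0],[0,0,0,0,0,0],[0,0,0,0,0,0],[0,0,0,0,0,0],[0,0,0,0,0,0],[0,0,0,0,0,0],[0,0,0,0,0,0],[0,0,0,0,0,0],[0,0,0,0,0,0]]'
python3 t.py .5555 -.127 .1008 -75
python3 ov.py
```

```text
clock: 19.52
position: [0.5341, -0.0477, 0.1186]
ee_rot: [1.619, 2.111, -0.466]
force: [0.1, -0.1, -4.1]
width: 0.321
gripper_force: 49.9
 clock 19.52 turn deg [-0.  0.  0.] | turn scaled [-0.0002  0.0003  0.0003] | then shift in new axes scaled [-0.0006  0.0005 -0.0005] | shift in old axes scaled [-0.0006  0.0005 -0.0005] joints [-0.58  0.46  0.24  2.06  0.65  0.81 -0.59] F [ 0.1 -0.1 -4.1] w 0.321 gf 49.9
```

View pics/c7.png

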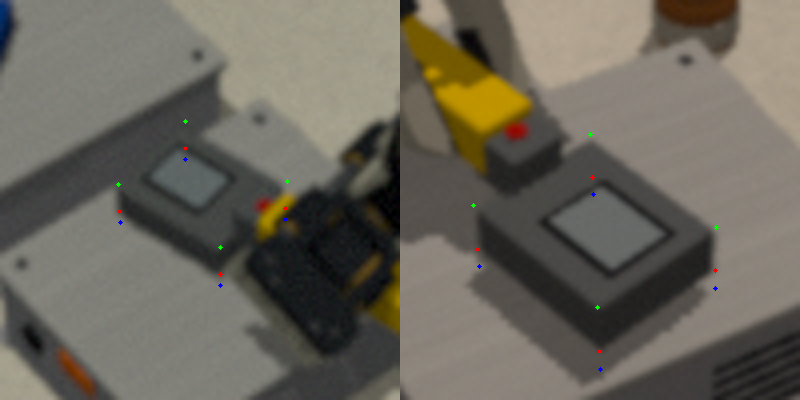

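The bottom corner at (603,348) now matches nominal (599,351), so the clearance is about 1 cm and the head is centred. I'll hold and hand in.

```bash
Z=1; python3 -m creep '[[0,0,0,0,0,0],[0,0,0,0,0,0],[0,0,0,0,0,0],[0,0,0,0,0,0],[0,0,0,0,0,0],[0,0,0,0,0,0],[0,0,0,0,0,0],[0,0,0,0,0,0],[0,0,0,0,0,0],[0,0,0,0,0,0],[0,0,0,0,0,0],[0,0,0,0,0,0],[0,0,0,0,0,0],[0,0,0,0,0,0],[0,0,0,0,0,0],[0,0,0,0,0,0],[0,0,0,0,0,0],[0,0,0,0,0,0],[0,0,0,0,0,0],[0,0,0,0,0,0]]'
python3 -m creep '[[0,0,0,0,0,0],[0,0,0,0,0,0],[0,0,0,0,0,0],[0,0,0,0,0,0],[0,0,0,0,0,0],[0,0,0,0,0,0],[0,0,0,0,0,0],[0,0,0,0,0,0],[0,0,0,0,0,0],[0,0,0,0,0,0],[0,0,0,0,0,0],[0,0,0,0,0,0],[0,0,0,0,0,0],[0,0,0,0,0,0],[0,0,0,0,0,0],[0,0,0,0,0,0]]'
python3 -c "from cell import arm; print(arm.sign_off())"
```

```text
clock: 21.28
position: [0.534, -0.0477, 0.1185]
ee_rot: [1.619, 2.111, -0.466]
force: [-0.2, 0.6, -4.2]
width: 0.321
gripper_force: 49.9
clock: 22.62
position: [0.534, -0.0477, 0.1185]
ee_rot: [1.619, 2.111, -0.466]
force: [-0.2, 1.1, -3.8]
width: 0.325
gripper_force: 49.9
the job is handed in; nothing more can be done
None
```

Job handed in at 22.6 s: the probe was drawn out, turned level, held still for over 3 s about 1 cm above the check source, then held for over 3 s about 1 cm above the yellow spot, and it is still gripped there.

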